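# Square up three rods in the corner of a tilted tote

### The job

Lay the chromed rod that lies on the black mat into the grey tote (set it down, do not drop it), flat and lengthwise beside the two rods already there, and let go of it while the tote stands level. Then take the tote by its black grip plate, lift it clear of the bench and tilt it both ways, well down towards its yellow corner, so that all three rods slide together into that corner: lying flat side by side against the long wall, ends up against the short wall. Finish while holding the tote still and tilted in the air, with the other things on the bench left where they are.

Things in the scene. Friction and masses are not known exactly. Their poses are not given: they have to be found in the camera images.
- tote: open grey plastic tote with slippery inside, about 0.2 kg; outside 140 mm along its x, 198 mm along its y, rim 34 mm high, walls 4 mm, floor 3 mm thick (inside 132 x 190 mm). Origin at the centre of its underside, z up. A black grip plate stands in its +x long wall, away from the robot; the yellow corner is the one at -x, -y, the near right one seen from the robot
- grip (a point): middle of the free part of the black grip plate, 54 mm above the tote's underside and 71 mm along tote +x from its origin. The plate is 10 mm thick along tote x, 70 mm long along tote y, its top 66 mm above the underside; it rises 32 mm above the rim. Axes as the tote's
- yellow_corner (a point): outer bottom corner of the tote under the yellow cap, at tote -x 70 mm, -y 99 mm, z 0
- rod_c: chromed rod, 120 mm long, 21 mm thick (slides, does not roll), about 50 g, polished (slides in the tote from some 15 degrees of tilt, later if pressed on another rod); origin at the centre of its underside, its y axis along its length. It starts on the bench to the robot's right of the tote, on the black mat (z = 0), pointing roughly away from the robot, so roughly across the tote's length
- rod_a: chromed rod, 120 mm long, 21 mm thick (slides, does not roll), about 50 g, polished (slides in the tote from some 15 degrees of tilt, later if pressed on another rod); origin at the centre of its underside, its y axis along its length. It starts in the tote along its length, next to the grip-plate wall, about 50 mm along tote +x from the tote's middle
- rod_b: chromed rod, 120 mm long, 21 mm thick (slides, does not roll), about 50 g, polished (slides in the tote from some 15 degrees of tilt, later if pressed on another rod); origin at the centre of its underside, its y axis along its length. It starts in the tote along its length, about 20 mm along tote +x from the tote's middle; between it and the -x wall some 70 mm of floor is free
- bush: bystander: steel flanged bush, 50 mm wide, 35 mm high; origin under its centre
- ring_gauge: bystander: dark ring, 70 mm wide, 18 mm high; origin under its centre
- tin: bystander: round tin with blue lid, 62 mm wide, 27 mm high; origin under its centre
- dial_gauge: bystander: white dial gauge lying flat, 108 x 58 x 22 mm; origin under its centre
- tape: bystander: roll of yellow-brown tape, 93 mm wide, 19 mm high; origin under its centre

How it is judged (in metres and radians):
On the way:
1. the third rod lies flat in the level tote, along its length, let go (x of rod_c in the frame of tote between -0.06 and 0.06 m and y of rod_c in the frame of tote between -0.037 and 0.037 m and z of rod_c in the frame of tote below 0.012 m and angle between the y axis of rod_c and the y axis of tote, either way round below 0.2 rad and contact force between the fingers and rod_c below 0.1 N and angle between tote's own z axis and vertical below 0.06 rad and height (world z) of tote below 0.01 m), for 0.2 s.
At the end, for the whole second after the job is handed in: The fingers hold the tote still, yellow corner over 15 mm above the bench, its x and y axes each rising 0.2 rad or more away from that corner; all rods flat on its floor, lengthwise within 0.1 rad, ends within 6 mm of the short wall there, packed against the long wall there within 6 mm (angle between tote's own x axis and vertical below 1.37 rad and angle between tote's own y axis and vertical below 1.37 rad and height (world z) of yellow_corner above 0.015 m and contact force between the fingers and tote above 1 N and linear speed of each of tote, rod_a, rod_b, rod_c below 0.03 m/s and x of rod_a in the frame of tote between -0.066 and -0.007 m and y of rod_a in the frame of tote between -0.045 and -0.029 m and z of rod_a in the frame of tote between -0.003 and 0.012 m and angle between the y axis of each of rod_a, rod_b, rod_c and the y axis of tote, either way round below 0.1 rad and x of rod_b in the frame of tote between -0.066 and -0.007 m and y of rod_b in the frame of tote between -0.045 and -0.029 m and z of rod_b in the frame of tote between -0.003 and 0.012 m and x of rod_c in the frame of tote between -0.066 and -0.007 m and y of rod_c in the frame of tote between -0.045 and -0.029 m and z of rod_c in the frame of tote between -0.003 and 0.012 m); the arm keeps its last pose, push and grip.
It fails at once if a bystander is moved by more than 30 mm (distance of any of bush, ring_gauge, tin, dial_gauge, tape from where it was at the start of the episode above 0.03 m).
It fails at once if the third rod is dropped or thrown rather than set down (contact force between the fingers and rod_c below 0.05 N and linear speed of rod_c above 0.7 m/s and angle between tote's own z axis and vertical below 0.06 rad).
It also fails if it takes over 59 s, if anything falls off the work surface, if the arm or the gripper's body presses on something with over 40 N, if the wrist force passes 120 N, or if a joint passes its speed limit or range.

### The arm

A 6-joint arm with a two-finger parallel gripper is mounted at the origin on a cart in front of the work surface, level with it; the furniture and walls round the work are solid. World frame = base frame: x ahead of the robot, y to its left, z up, the work surface at z = 0. Lengths are in m, angles in degrees, forces in N, time in s.
With the tool pointing down it reaches from about 0.375 to 0.75 m from the base axis. Payload 9 kg.
Tool frame: the origin (TCP) lies where the fingers leave the gripper's body, on its centre line; the fingertips stand 73 mm ahead of it and the grasp point (between the pads) lies 54 mm ahead of it (robot.tip_reach is the distance from the TCP to the fingertips, in m); z points along the fingers, y is the line along which they close (so a half turn about z gives the same grasp; the last joint's range is limited). The gripper opens to 85 mm and grips with 20 to 120 N. Pads are 22 mm wide; open, the fingers measure 114 mm over their backs; the gripper's body (76 mm by 85 mm) begins 54 mm behind the grasp point. The pads swing forward as they close: fully open they stand 13 mm farther back than shut.
Start: joints at [62.412, 5.964, 5.575, 89.605, 0, 77.527], TCP at [0.156, 0.579, 0.304] pointing down, gripper open.
Joint ranges: [-171.21, 171.21], [-48.23, 106.86], [-62.78, 66.21], [-105.2, 120.99], [-86.42, 89.51], [-180, 180]. Speed limits (degrees/s): [127.2, 127.2, 147.25, 180, 180, 180].

### API

Orientations are given as [roll, pitch, yaw] about the fixed x, y, z axes, in that order (R = Rz(yaw) Ry(pitch) Rx(roll)).
In Python, from plant import robot gives the robot as it stands. Calls block until the motion is done:
- robot.move_pose(position, orientation): joint-space move of the TCP to a pose.
- robot.line_to(position, vel=0.15, rotation=None, guard=None): straight line of the TCP; rotation=None keeps the orientation; vel is the mean speed in m/s. With guard (N) it stops when the force on the tool has changed by that much, and returns True; else False.
- robot.goto_joints(angles): joint-space move.
- robot.set_gripper(opening): finger opening in m; the grip force is fixed at half the most; returns when the fingers have stopped.
- robot.pause(seconds).
- robot.ik(position, orientation): joint angles nearest the present ones, or None.
- robot.observe(): the state.
- robot.grab_frame(name): name is "scene" or "top"; returns the picture (480x640x3 uint8, blue, green, red); there is no depth.
- robot.get_calibration(name): a dict with "vertical_fov" (degrees; the focal length in pixels is half the picture's height over the tangent of half this angle, whatever the lens; pixels are square), "cx", "cy" (the principal point, pixels), "k1" (the pictures are not rectified: a ray, as slopes to the right and down, at radius r is drawn at 1 + k1 r^2 times it, then the intrinsics apply), "rvec" (rotation vector, rad) and "tvec" (3), from world to camera coordinates, as OpenCV has them. Camera axes: x right, y down, z forward; pixel columns grow to the right and rows downward; lengths in m; the calibration is good to about 2 mm. A picture is of the moment at which its call begins. get_calibration takes no time and is no camera call.
A pose or a line that the arm cannot do raises robot.IKError and nothing moves.
- robot.job_done(): hands the job in; it is judged then, once.
The state is a dict: "time": time; "q": joint angles; "qvel": joint speeds; "joint_torque": joint torques, N m; "tool_pos": TCP position; "tcp_rot": TCP orientation; "ft_force": force on the tool from outside, world axes, zero at the start; "torque": the same for the moment, N m; "gripper_width": finger opening in m; "gripper_force": force on a finger pad.
Only numpy, scipy, OpenCV 4.12 (cv2) and the standard library are available. Lean on these libraries where they do the work, as an engineer would, in place of code of your own. Each camera call takes 0.05 s, during which the arm holds its last target. There are 200 camera calls.

## Working session

There is one attempt and no reset: what is moved stays moved. The work goes in short steps, each a Python script; the robot and the scene stay as the last script left them, time stands still between calls to the robot, and variables do not carry over. Pictures are saved under pics/ and viewed, at most 10 in all, crops included, and the job is handed in when it is done.

```bash
ls; mkdir -p pics; python3 - <<'E'
from plant import robot
import cv2
for n in("scene","top"):
    cv2.imwrite(f"pics/{n}0.png",robot.grab_frame(n)); print(n,robot.get_calibration(n))
print(robot.observe())
E
```

```text
pics
scene {'vertical_fov': 46.88829718967746, 'cx': 323.1694538964183, 'cy': 235.16291734694767, 'k1': 0.003316716947299132, 'rvec': array([ 0.77274916, -2.49449668,  1.2539776 ]), 'tvec': array([0.40648592, 0.28814178, 1.07888781])}
top {'vertical_fov': 50.28550924258151, 'cx': 315.1932717837184, 'cy': 243.1005159081556, 'k1': -0.04311470890957261, 'rvec': array([ 2.14683582, -2.09100997,  0.2172956 ]), 'tvec': array([-0.09069863,  0.57564963,  1.13460646])}
{'time': 0.1, 'q': array([6.24137374e+01, 5.99506317e+00, 5.53239235e+00, 8.96065404e+01,
       1.45525622e-03, 7.75257313e+01]), 'qvel': array([ 0.09603719, -0.03108058,  0.10902118,  0.0029692 ,  0.03702232,
        0.03433641]), 'joint_torque': array([ 7.60458555e-03, -5.58207250e+01,  5.04718280e+01,  1.30340568e-02,
       -2.34507152e-04,  2.82771430e-05]), 'tool_pos': array([0.15631488, 0.57905325, 0.30320984]), 'tcp_rot': array([-1.79932737e+02, -1.63705912e-02,  1.64887996e+02]), 'ft_force': array([ 0.37261909,  0.29011629, -0.01328011]), 'torque': array([ 0.01197309, -0.02503217,  0.02106808]), 'gripper_force': 0.0, 'gripper_width': 0.08552595075212674}
```

View pics/scene0.png

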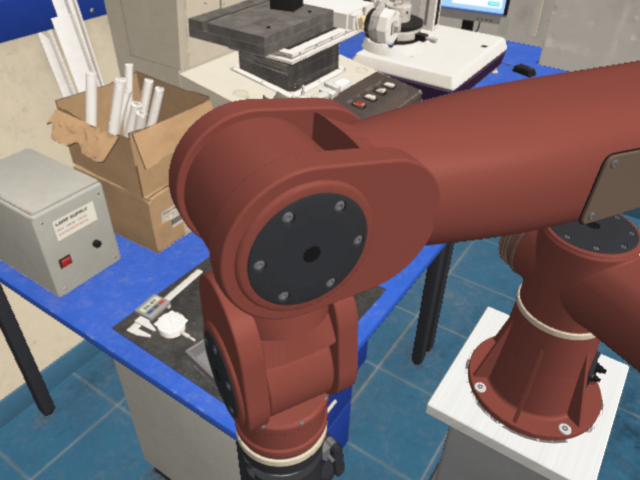

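View pics/top0.png

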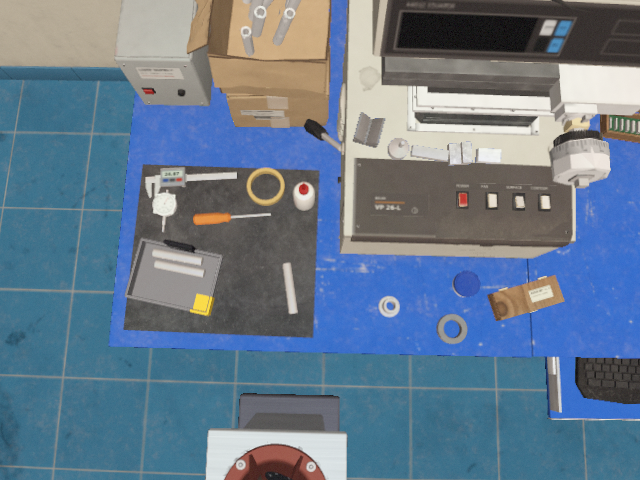

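The top view shows the tote around (174,275) with the yellow cap at (202,303), its plate at (180,245), two rods inside, and rod_c at (290,288). The arm blocks the scene view, so I'll swing it further left and measure.

```bash
cat > h.py <<'E'
from plant import robot
import numpy as np, cv2
from scipy.spatial.transform import Rotation as R
def cam(n):
    c=robot.get_calibration(n); f=240/np.tan(np.radians(c["vertical_fov"]/2))
    K=np.array([[f,0,c["cx"]],[0,f,c["cy"]],[0,0,1.]]); D=np.array([c["k1"],0,0,0.])
    return K,D,c["rvec"],c["tvec"]
def ray(n,px):
    K,D,r,t=cam(n); M=cv2.Rodrigues(r)[0]
    u=cv2.undistortPoints(np.array(px,float).reshape(-1,1,2),K,D).reshape(-1,2)
    d=np.c_[u,np.ones(len(u))]@M
    return -M.T@t,d
def onplane(n,px,z):
    o,d=ray(n,px); return o+d*((z-o[2])/d[:,2])[:,None]
def tri(p1,p2):
    o1,d1=ray("top",p1); o2,d2=ray("scene",p2); out=[]
    for a,b in zip(d1,d2):
        s=np.linalg.lstsq(np.c_[a,-b],o2-o1,rcond=None)[0]; P,Q=o1+a*s[0],o2+b*s[1]
        out.append(np.r_[(P+Q)/2,np.linalg.norm(P-Q)])
    return np.array(out)
def proj(n,P):
    K,D,r,t=cam(n); return cv2.projectPoints(np.array(P,float).reshape(-1,3),r,t,K,D)[0].reshape(-1,2)
E
python3 - <<'E'
from h import *
np.set_printoptions(precision=4,suppress=True)
print(ray("scene",[[320,240]])[0],ray("top",[[320,240]])[0])
robot.goto_joints([125,5.964,5.575,89.605,0,77.5])
s=robot.grab_frame("scene");t=robot.grab_frame("top")
cv2.imwrite("pics/s1full.png",s);cv2.imwrite("pics/t1full.png",t)
print(robot.observe()["time"],proj("top",[0,0,0]),proj("top",[.156,.579,.3]))
px=[[174,275],[202,303],[290,288],[180,245]]
P=onplane("top",px,.03);print(P);q=proj("scene",P);print(q)
c=q.mean(0).astype(int)
cv2.imwrite("pics/s1.png",s)
cv2.imwrite("pics/t1.png",cv2.resize(t[160:340,110:325],None,fx=3.3,fy=3.3,interpolation=cv2.INTER_CUBIC))
E
```

```text
[-0.0329  0.8078  0.871 ] [ 0.342  -0.0723  1.2267]
2.425 [[274.7816 499.5871]] [[-62.1869 441.1877]]
[[ 0.4976  0.2557  0.03  ]
 [ 0.4337  0.1849  0.03  ]
 [ 0.4744 -0.0192  0.03  ]
 [ 0.5701  0.247   0.03  ]]
[[248.8997 343.5045]
 [295.6485 335.4913]
 [333.5372 273.9614]
 [224.5614 325.7211]]
```

View pics/s1.png

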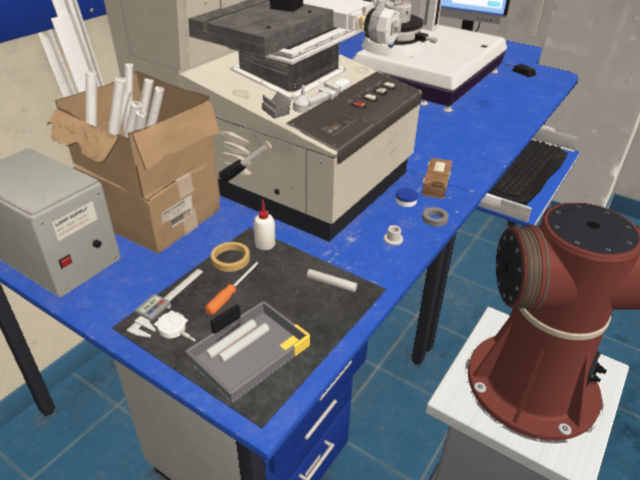

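View pics/t1.png

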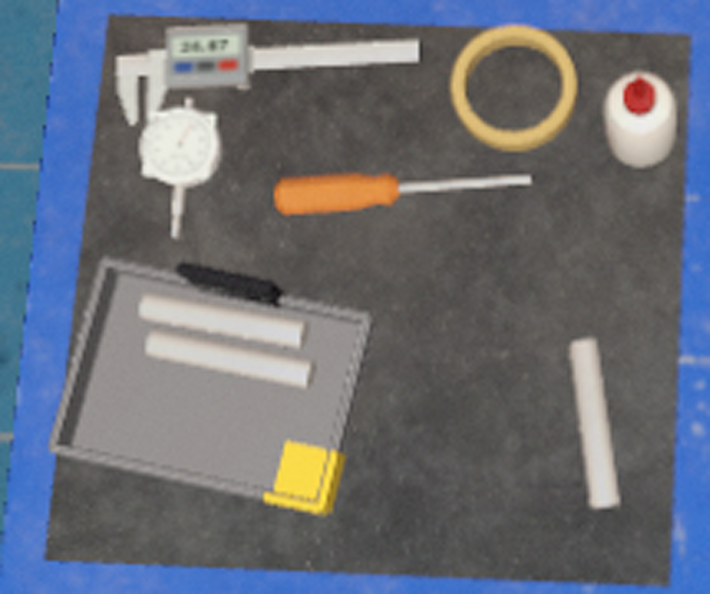

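Scene view: the mat is unobstructed, with the tote at (250,350), its plate at (225,319) and rod_c at (332,280). Top crop: tote rim corners at about (104,259), (371,316), (328,515) and (52,450), rod_c at (595,423). Next I'll make masks and triangulate.

```bash
python3 - <<'E'
from h import *
np.set_printoptions(precision=4,suppress=True)
I={"top":cv2.imread("pics/t1full.png"),"scene":cv2.imread("pics/s1full.png")}
seeds={"top":dict(rod=(290,288),tote=(160,290)),"scene":dict(rod=(332,280),tote=(245,360))}
def comp(m,s):
    n,l,st,c=cv2.connectedComponentsWithStats(m.astype(np.uint8)); k=l[s[1],s[0]]; return l==k,c[k],st[k]
res={}
for n in I:
    im=I[n]; hsv=cv2.cvtColor(im,cv2.COLOR_BGR2HSV); g=im.max(2)
    print(n,"vals",[im[y,x] for x,y in seeds[n].values()])
    m,c,st=comp((g>130)&(hsv[...,1]<60),seeds[n]["rod"])
    cn=max(cv2.findContours(m.astype(np.uint8),0,2)[0],key=cv2.contourArea); r=cv2.minAreaRect(cn)
    b=cv2.boxPoints(r); e=sorted([(b[i]+b[(i+1)%4])/2 for i in range(4)],key=lambda p:np.linalg.norm(p-b.mean(0)))[2:]
    print("rod",c,st,r,e); res[n,"rod"]=np.array(sorted(e,key=lambda p:p[1]))
    yel=(hsv[...,1]>130)&(hsv[...,0]>18)&(hsv[...,0]<35)
    m,c,st=comp(cv2.morphologyEx((((g>78)&(hsv[...,1]<60))|yel).astype(np.uint8),cv2.MORPH_OPEN,np.ones((3,3))),seeds[n]["tote"])
    cn=max(cv2.findContours(m.astype(np.uint8),0,2)[0],key=cv2.contourArea); h=cv2.convexHull(cn)
    print("tote",c,st); print(cv2.approxPolyDP(h,3,True).reshape(-1,2).tolist())
    x,y,w,hh=st[:4]; v=im[y-25:y+hh+10,x-10:x+w+10].copy()
    mm=m[y-25:y+hh+10,x-10:x+w+10]; cv2.drawContours(v,cv2.findContours(mm.astype(np.uint8),0,2)[0],-1,(0,0,255),1)
    print("crop origin",x-10,y-25,v.shape); I[n+"v"]=cv2.resize(v,(int(v.shape[1]*380/v.shape[0]),380),interpolation=cv2.INTER_NEAREST)
cv2.imwrite("pics/tote.png",np.hstack([I["topv"],I["scenev"]])[:, :800])
print(I["topv"].shape,I["scenev"].shape)
print(tri(res["top","rod"],res["scene","rod"]), tri(res["top","rod"],res["scene","rod"][::-1]))
E
```

```text
top vals [array([202, 207, 211], dtype=uint8), array([146, 147, 151], dtype=uint8)]
rod [289.563  288.1413] [283 262  15  52 460] ((289.4381408691406, 287.7129821777344), (51.61324691772461, 9.142660140991211), 82.23483276367188) [array([285.9513, 262.143 ], dtype=float32), array([292.925, 313.283], dtype=float32)]
tote [221.5835 251.728 ] [  124   165   195   172 25784]
[[143, 165], [318, 171], [310, 336], [124, 327], [125, 292]]
crop origin 114 140 (207, 215, 3)Traceback (most recent call last):
  File "<stdin>", line 8, in <module>
RuntimeError: dictionary changed size during iteration
```

```bash
cat > seg.py <<'E'
from h import *
np.set_printoptions(precision=4,suppress=True)
I={"top":cv2.imread("pics/t1full.png"),"scene":cv2.imread("pics/s1full.png")}
seeds={"top":dict(rod=(290,288),tote=(160,290)),"scene":dict(rod=(332,280),tote=(245,360))}
def comp(m,s):
    n,l,st,c=cv2.connectedComponentsWithStats(m.astype(np.uint8)); k=l[s[1],s[0]]; return l==k,c[k],st[k]
res={};V=[]
for n in I:
    im=I[n]; hsv=cv2.cvtColor(im,cv2.COLOR_BGR2HSV); g=im.max(2)
    m,c,st=comp((g>130)&(hsv[...,1]<60),seeds[n]["rod"])
    cn=max(cv2.findContours(m.astype(np.uint8),0,2)[0],key=cv2.contourArea); r=cv2.minAreaRect(cn)
    b=cv2.boxPoints(r); e=sorted([(b[i]+b[(i+1)%4])/2 for i in range(4)],key=lambda p:np.linalg.norm(p-b.mean(0)))[2:]
    print("rod",c,r[1]); res[n,"rod"]=np.array(sorted(e,key=lambda p:p[1]))
    yel=(hsv[...,1]>130)&(hsv[...,0]>18)&(hsv[...,0]<35)
    print("vals",im[::1,im.shape[1]//2][0],im[seeds[n]["tote"][1],seeds[n]["tote"][0]])
    raw=((g>98)&(hsv[...,1]<60))|yel
    m,c,st=comp(cv2.morphologyEx(raw.astype(np.uint8),cv2.MORPH_OPEN,np.ones((3,3))),seeds[n]["tote"])
    cn=max(cv2.findContours(m.astype(np.uint8),0,2)[0],key=cv2.contourArea); h=cv2.convexHull(cn)
    print("tote",c,st); print(cv2.approxPolyDP(h,2,True).reshape(-1,2).tolist())
    x,y=[(115,230),(180,295)][n=="scene"]; v=im[y:y+95,x:x+115] if n=="top" else im[y:y+110,x:x+140]
    mm=m[y:y+v.shape[0],x:x+v.shape[1]]; f=380/v.shape[0]
    v=cv2.resize(v,None,fx=f,fy=f,interpolation=cv2.INTER_CUBIC)
    print(n,"crop f",f,v.shape); V.append(v[:,:478][:380]); V[-1]=np.pad(V[-1],((0,380-V[-1].shape[0]),(0,0),(0,0)))
    for p in cv2.approxPolyDP(h,2,True).reshape(-1,2): cv2.circle(V[-1],tuple(((p-[x,y]+.5)*f).astype(int)),3,(0,0,255),-1)
cv2.imwrite("pics/tote.png",cv2.resize(np.hstack(V),(800,int(380*800/np.hstack(V).shape[1])))); print(np.hstack(V).shape)
print(tri(res["top","rod"],res["scene","rod"])); print(tri(res["top","rod"],res["scene","rod"][::-1]))
E
python3 seg.py
```

```text
rod [289.563  288.1413] (51.61324691772461, 9.142660140991211)
vals [133 173 206] [146 147 151]
tote [175.0357 276.9168] [ 125  238   97   77 5013]
[[141, 238], [221, 254], [210, 314], [200, 314], [125, 296]]
top crop f 4.0 (380, 460, 3)
rod [332.1412 279.4487] (51.84996795654297, 8.876592636108398)
vals [226 234 240] [132 134 137]
tote [246.7981 351.6307] [ 186  301  124  101 5667]
[[264, 301], [309, 334], [309, 345], [232, 401], [186, 350]]
scene crop f 3.4545454545454546 (380, 484, 3)
(380, 938, 3)
[[ 0.5391 -0.0061  0.015   0.0024]
 [ 0.4168 -0.0275  0.0132  0.0001]]
[[ 0.4824 -0.0263  0.0043  0.1198]
 [ 0.4641  0.0017  0.0508  0.1164]]
```

View pics/tote.png

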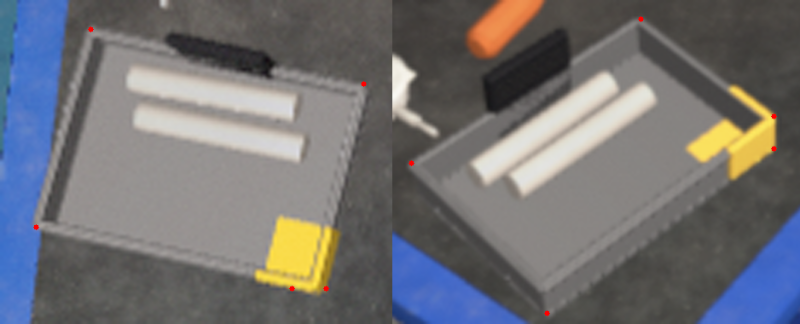

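The crop shows the rim corners found correctly in both views, the plate clear of the objects behind it, and rods a and b next to the plate wall. Triangulate.

```bash
python3 - <<'E'
from h import *
np.set_printoptions(precision=4,suppress=True)
T=[[141,238],[221,254],[125,296]];S=[[186,350],[264,301],[232.3,392]]
print("tri",tri(T,S))
print("plate top ends",tri([[164.5,240.5],[194.7,247.5]],[[211.1,319.8],[239.9,305.2]]))
for n,px in(("top",T),("scene",S)):
    P=onplane(n,px,.034); u=P[1]-P[0]; w=P[0]-P[2]; print(n,P[:,:2],np.linalg.norm(u),np.linalg.norm(w),"yaw y-axis:",np.degrees(np.arctan2(u[0],-u[1])),"x-axis:",np.degrees(np.arctan2(w[1],w[0])),"centre",((P[1]+P[2])/2)[:2])
print(onplane("top",[[285.95,262.14],[292.9,313.3]],.012),onplane("scene",[[332.1,279.4]],.0105))
E
```

```text
tri [[0.5843 0.3413 0.0341 0.0013]
 [0.5489 0.1461 0.0334 0.0033]
 [0.4442 0.3655 0.0348 0.0002]]
plate top ends [[0.5741 0.2748 0.0677 0.0035]
 [0.5605 0.2049 0.06   0.0025]]
top [[0.5838 0.3409]
 [0.5503 0.1469]
 [0.4444 0.3659]] 0.19691267215386637 0.14160317100864103 yaw y-axis: -9.80177233548325 x-axis: -10.169481076616266 centre [0.4973 0.2564]
scene [[0.5851 0.3414]
 [0.5467 0.1462]
 [0.4446 0.3651]] 0.1989248096259684 0.14245274316653525 yaw y-axis: -11.118354859474573 x-axis: -9.569133167475258 centre [0.4957 0.2556]
[[ 0.5385 -0.0065  0.012 ]
 [ 0.4168 -0.0274  0.012 ]] [[ 0.4784 -0.0202  0.0105]]
```

```bash
cat >> h.py <<'E'
YAW=-10.1; TC=np.array([.4965,.256,0]); RT=R.from_euler('z',YAW,degrees=True)
def rpy(r): return list(r.as_euler('xyz',degrees=True))
def tote(p): return TC+RT.apply(p)
E
python3 - <<'E'
from h import *
np.set_printoptions(precision=4,suppress=True)
# plan check for the tilted holds
Q=R.from_euler('xyz',[180,0,259.9],degrees=True)
G=tote([.071,0,.11])
for a,b in((0,0),(0,28),(28,28),(35,35)):
    for dp in([0,0,.12],[-.05,-.1,.12],[-.08,0,.15]):
        # tilt in the tote frame: y rises by b (about x), x rises by a (about -y)
        r=RT*R.from_rotvec([np.radians(b),-np.radians(a),0])*RT.inv()*Q
        print(a,b,dp,robot.ik(list(G+dp),rpy(r)))
c=np.array([.478,-.0175]);o=[180,0,189.9]
robot.move_pose([*c,.2],o); robot.set_gripper(.06)
robot.line_to([*c,.076],.12)
robot.set_gripper(0.0); s=robot.observe(); print(s["time"],s["tool_pos"],s["gripper_width"],s["gripper_force"],s["ft_force"])
robot.line_to([*c,.2],.15); s=robot.observe(); print(s["time"],s["gripper_width"],s["gripper_force"],s["ft_force"])
p=tote([-.028,0,0]); robot.move_pose([p[0],p[1],.2],[180,0,259.9])
s=robot.observe(); print(s["time"],s["q"],s["gripper_width"],s["tool_pos"],s["ft_force"])
cv2.imwrite("pics/c.png",cv2.resize(robot.grab_frame("scene")[200:420,140:420],None,fx=2,fy=2))
E
```

```text
0 0 [0, 0, 0.12] [ 11.1331   8.7402   0.8931  82.1528   0.     -68.7669]
0 0 [-0.05, -0.1, 0.12] [  1.5421  -5.3324 -13.4347  81.8977   0.     -78.3579]
0 0 [-0.08, 0, 0.15] [ 12.8147  -4.0922  -9.1429  84.9493   0.     -67.0853]
0 28 [0, 0, 0.12] [  0.7649  -2.3068 -13.4161  73.1674  27.4553 -77.7358]
0 28 [-0.05, -0.1, 0.12] [-10.8153 -11.4858 -21.8477  80.0184  27.9976 -90.8102]
0 28 [-0.08, 0, 0.15] [  0.8953 -16.6489 -23.1976  77.6606  27.4422 -77.5897]
28 28 [0, 0, 0.12] [  3.7901 -30.9424 -42.3686  43.2661  19.2282 -69.9384]
28 28 [-0.05, -0.1, 0.12] [-10.3562 -46.2332 -51.1495  54.8713  26.9182 -82.8636]
28 28 [-0.08, 0, 0.15] None
35 35 [0, 0, 0.12] [  1.8324 -40.1607 -52.6951  33.0117  24.512  -67.922 ]
35 35 [-0.05, -0.1, 0.12] None
35 35 [-0.08, 0, 0.15] None
7.9667 [ 0.4784 -0.0176  0.0766] 0.019403645198639543 59.39227223396301 [-0.367   0.2107  4.2767]
8.9417 0.019426563063393573 58.772762417793274 [-0.3166 -0.2496 -0.459 ]
10.0167 [ 15.0372  -4.7659 -16.0637  78.7381  -0.0204 -64.727 ] 0.019884766077749156 [0.4691 0.2601 0.1996] [-0.115   0.3936 -0.664 ]
```

View pics/c.png

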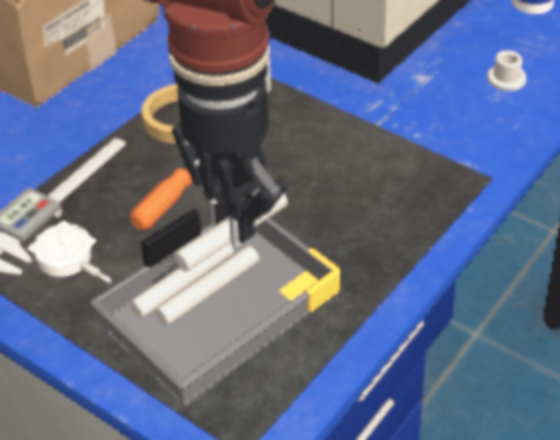

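The rod is held crosswise between the fingers, level above the tote and parallel to rods a and b. Set it down.

```bash
python3 - <<'E'
from h import *
np.set_printoptions(precision=4,suppress=True)
p=tote([-.028,0,0])
robot.line_to([p[0],p[1],.09],.12)
g=robot.line_to([p[0],p[1],.077],.02,guard=4); s=robot.observe(); print(g,s["time"],s["tool_pos"],s["ft_force"])
robot.set_gripper(.034); robot.pause(.3)
robot.line_to([p[0],p[1],.2],.15); s=robot.observe(); print(s["time"],s["gripper_width"])
q=tote([.071,0,0]); robot.move_pose([q[0],q[1],.25],[180,0,259.9])
robot.goto_joints([95]+list(robot.observe()["q"][1:])) 
print(robot.observe()["time"])
t=robot.grab_frame("top");s=robot.grab_frame("scene")
cv2.imwrite("pics/t2.png",t);cv2.imwrite("pics/s2.png",s)
a=cv2.resize(t[230:325,115:230],(484,400),interpolation=2);b=cv2.resize(s[295:405,180:320],(316,248),interpolation=2)
cv2.imwrite("pics/d.png",np.hstack([a,np.pad(b,((0,152),(0,0),(0,0)))]))
E
```

```text
True 11.6667 [0.4691 0.261  0.0796] [1.362  0.9665 4.7781]
13.2167 0.034175416528519686
16.6333
```

View pics/d.png

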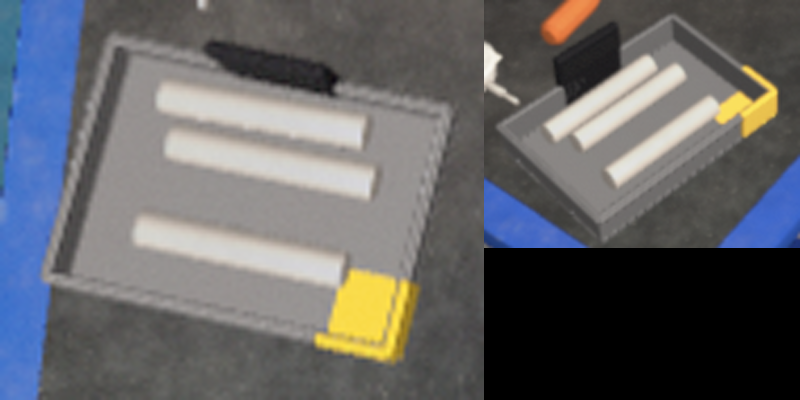

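All three rods lie flat and parallel in the level tote, which hasn't moved. Now grip the plate, lift and tilt.

```bash
python3 - <<'E'
from h import *
np.set_printoptions(precision=4,suppress=True)
Q=R.from_euler('xyz',[180,0,259.9],degrees=True)
def ori(a,b): return rpy(RT*R.from_rotvec(np.radians([b,-a,0]))*RT.inv()*Q)
def st(): s=robot.observe(); print(s["time"],s["tool_pos"],s["gripper_width"],s["gripper_force"],s["ft_force"],s["torque"])
G=tote([.071,0,.11])
for dp in([0,0,.15],[.03,-.05,.15],[.03,-.05,.18]): print(dp,robot.ik(list(G+dp),ori(25,28)),robot.ik(list(G+dp),ori(32,32)))
robot.move_pose(list(G+[0,0,.12]),ori(0,0)); robot.set_gripper(.05)
print(robot.line_to(list(G),.12,guard=10)); robot.set_gripper(0); st()
robot.line_to(list(G+[0,0,.15]),.1); st()
L=G+[0,0,.15]
robot.line_to(list(L+[.0,-.02,0]),.02,rotation=ori(0,28)); robot.pause(.6); st()
cv2.imwrite("pics/e.png",cv2.resize(robot.grab_frame("scene")[200:420,120:400],None,fx=2,fy=2))
cv2.imwrite("pics/e_t.png",cv2.resize(robot.grab_frame("top")[180:340,90:310],None,fx=3,fy=3))
E
```

```text
[0, 0, 0.15] [  3.3793 -28.5505 -36.614   49.6753  20.3267 -70.5848] [  2.6587 -36.9285 -45.5817  40.8705  22.2659 -68.9418]
[0.03, -0.05, 0.15] [ -2.7106 -24.5951 -33.4673  50.963   23.4853 -76.1981] [ -3.7242 -32.5596 -42.3808  41.9323  26.3173 -74.3555]
[0.03, -0.05, 0.18] [ -2.7106 -24.8521 -30.5433  54.144   23.4853 -76.1981] [ -3.7242 -32.9438 -39.5199  45.1774  26.3173 -74.3555]
False
21.525 [0.5669 0.2436 0.1107] 0.009067052333396908 59.223613142967224 [0.2911 0.2725 4.7341] [ 0.0209 -0.0646 -0.0294]
23.175 [0.5661 0.2435 0.2592] 0.009030350310643712 58.39275062084198 [ 0.3006  0.6234 -3.5175] [-0.0618 -0.2467 -0.0007]
24.925 [0.5664 0.2236 0.26  ] 0.00901938194626581 58.70191276073456 [ 0.3108 -0.0378 -3.3754] [-0.823  -0.0209  0.0218]
```

View pics/e_t.png

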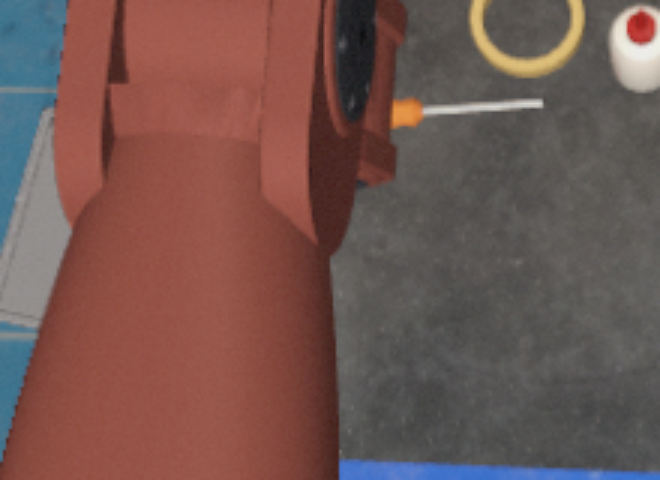

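The arm hides the tote from the top camera, so use the scene view.

View pics/e.png

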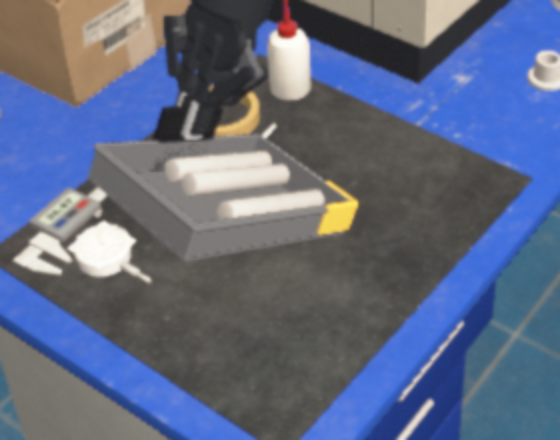

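The tote is tilted lengthwise and the rods have slid towards the yellow end. Now I'll steepen that a little and add the cross tilt.

```bash
cat > t.py <<'E'
from h import *
np.set_printoptions(precision=4,suppress=True)
Q=R.from_euler('xyz',[180,0,259.9],degrees=True)
def tr(a,b): return R.from_rotvec(np.radians([b,-a,0]))
def ori(a,b): return rpy(RT*tr(a,b)*RT.inv()*Q)
def st(): s=robot.observe(); print(s["time"],s["tool_pos"],s["gripper_width"],s["gripper_force"],s["ft_force"],s["torque"])
L=tote([.071,0,.11])+[.03,-.05,.18]
E
python3 - <<'E'
from t import *
robot.line_to(list(L),.04,rotation=ori(0,36)); robot.pause(.5); st()
robot.line_to(list(L+[0,0,.005]),.004,rotation=ori(32,32)); robot.pause(.8); st()
s=robot.observe(); f=R.from_euler('xyz',s["tcp_rot"],degrees=True)
# tote pose now, from the tool pose and the grasp
Rt=f*Q.inv()*RT; o=s["tool_pos"]-Rt.apply([.071,0,.11])
print("elev x,y",np.degrees(np.arcsin(Rt.as_matrix()[2,:2])),"corner z",(o+Rt.apply([-.07,-.099,0]))[2])
im=robot.grab_frame("scene"); cv2.imwrite("pics/f_full.png",im)
# expected: tote rim / floor corners and the tops' outline of the packed rods
w=lambda p:proj("scene",o+Rt.apply(p))
rim=w([[x*.066,y*.095,.034] for x,y in((-1,-1),(1,-1),(1,1),(-1,1))])
x0,y0=(rim.min(0)-35).astype(int); x1,y1=(rim.max(0)+35).astype(int); x0=max(x0,0)
k=min(390/(x1-x0),590/(y1-y0)); v=cv2.resize(im[y0:y1,x0:x1],None,fx=k,fy=k,interpolation=2); v2=v.copy()
tp=lambda q:((q-[x0,y0]+.5)*k).astype(np.int32)
cv2.polylines(v2,[tp(rim)],True,(0,0,255),1)
for i in range(3):
    xa=-.066+.021*i
    cv2.polylines(v2,[tp(w([[xa,-.095,.0135],[xa+.021,-.095,.0135],[xa+.021,.025,.0135],[xa,.025,.0135]]))],True,(0,255,0),1)
cv2.imwrite("pics/f.png",np.hstack([v,v2])); print(x0,y0,k,v.shape)
E
```

```text
26.975 [0.5964 0.1936 0.29  ] 0.008893113130113059 58.73996615409851 [ 0.8524 -0.5111 -3.6149] [-0.982   0.0008 -0.006 ]
29.175 [0.5964 0.1936 0.295 ] 0.00897504107900868 59.26051676273346 [ 0.9085  0.6039 -3.6718] [-0.7297  0.8265 -0.0121]
elev x,y [30.1489 30.146 ] corner z 0.09704519694108214
124 192 2.3214285714285716 (313, 390, 3)
```

View pics/f.png

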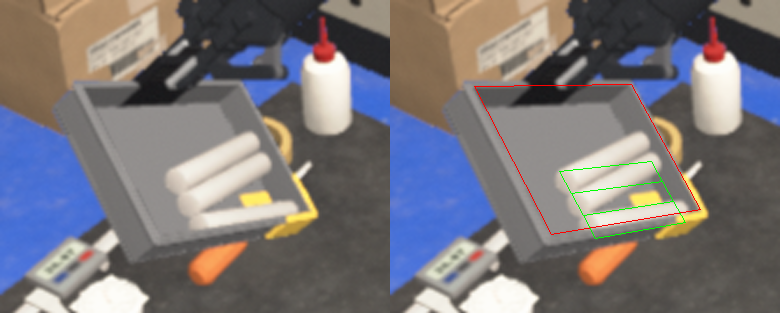

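The tilt is right, but rods a and b are skewed: their lower ends are dragging on the short wall, as the left crop shows at (215,160)–(225,185), while rod_c lies along the long wall. I'll take the lengthwise tilt off, pack them sideways, then tilt lengthwise with only a light cross tilt, and check by casting rays into the tote frame.

```bash
cat >> t.py <<'E'
def check(name):
    s=robot.observe(); f=R.from_euler('xyz',s["tcp_rot"],degrees=True)
    Rt=f*Q.inv()*RT; o=s["tool_pos"]-Rt.apply([.071,0,.11])
    print("t",s["time"],"elev",np.degrees(np.arcsin(Rt.as_matrix()[2,:2])),"corner z",(o+Rt.apply([-.07,-.099,0]))[2],s["gripper_width"])
    im=robot.grab_frame("scene"); cv2.imwrite(f"pics/{name}.png",im); measure(im,o,Rt)
def measure(im,o,Rt):
    c,_=ray("scene",[[320,240]]); hsv=cv2.cvtColor(im,cv2.COLOR_BGR2HSV)
    poly=proj("scene",o+Rt.apply([[x*.07,y*.099,.034] for x,y in((-1,-1),(1,-1),(1,1),(-1,1))]))
    m=np.zeros(im.shape[:2],np.uint8); cv2.fillPoly(m,[cv2.convexHull(poly.astype(np.int32))],1)
    m&=((hsv[...,2]>172)&(hsv[...,1]<50)).astype(np.uint8)
    for cn in cv2.findContours(m,0,cv2.CHAIN_APPROX_NONE)[0]:
        if cv2.contourArea(cn)<60: continue
        cc,d=ray("scene",cn.reshape(-1,2)); cl=Rt.inv().apply(cc-o); dl=Rt.inv().apply(d)
        P=cl+dl*((.0165-cl[2])/dl[:,2])[:,None]
        r=cv2.minAreaRect((P[:,:2]*1000).astype(np.float32)); b=cv2.boxPoints(r)
        e=[b[1]-b[0],b[2]-b[1]]; e=max(e,key=np.linalg.norm)
        print("blob centre mm",np.array(r[0]),"size",np.array(r[1]),"skew deg",(np.degrees(np.arctan2(e[0],e[1]))+90)%180-90,"min",P.min(0)[:2]*1000,"max",P.max(0)[:2]*1000)
E
python3 - <<'E'
from t import *
im=cv2.imread("pics/f_full.png"); check("g0")
for a,b in((32,-4),(16,-4),(15,36)): print(robot.ik(list(L),ori(a,b)))
robot.line_to(list(L),.004,rotation=ori(32,-4)); robot.pause(.8); check("g1")
E
```

```text
t 29.225 elev [30.1454 30.1475] corner z 0.09700009225406536 0.009086996292229916
blob centre mm [-19.4106 -31.3361] size [ 83.8547 143.0556] skew deg -2.6272583 min [ -59.9012 -104.4119] max [25.1933 39.8083]
[ 11.536  -18.0068 -23.8097  55.2503 -14.8771 -72.2243]
[  9.4127  -3.3978  -6.7674  72.7696  -9.0265 -71.5867]
[ -6.503  -15.866  -22.7354  63.4465  34.3732 -80.2601]
t 31.475 elev [31.9691 -3.7973] corner z 0.12884978181999387 0.008690659742587857
blob centre mm [-34.1609 -36.5174] size [122.8844  62.129 ] skew deg 0.12989044 min [-65.1995 -97.9513] max [-2.9927 24.8948]
```

The rods are packed now: one 123 x 62 mm blob, 0.1° skew. Add the lengthwise tilt.

```bash
python3 - <<'E'
from t import *
robot.line_to(list(L+[0,0,.004]),.003,rotation=ori(22,26)); robot.pause(1.0); check("g2"); robot.pause(.5); check("g3")
E
```

```text
t 34.0083 elev [21.2081 25.3118] corner z 0.10954511110021263 0.009000303786021863
blob centre mm [-29.9546 -34.0733] size [138.3619  55.3775] skew deg 0.086517334 min [ -57.5697 -103.2824] max [-2.1847 35.1285]
t 34.5583 elev [21.207  25.3103] corner z 0.10951699455155477 0.008909698987071496
blob centre mm [-29.8954 -33.7575] size [139.0597  55.3811] skew deg 0.090171814 min [ -57.5098 -103.3166] max [-2.1209 35.7633]
```

```bash
python3 - <<'E'
from t import *
s=robot.observe(); f=R.from_euler('xyz',s["tcp_rot"],degrees=True)
Rt=f*Q.inv()*RT; o=s["tool_pos"]-Rt.apply([.071,0,.11])
im=cv2.imread("pics/g3.png"); hsv=cv2.cvtColor(im,cv2.COLOR_BGR2HSV)
ys,xs=np.nonzero((hsv[...,2]>172)&(hsv[...,1]<50))
for z in(.024,.0135,.003):
    c,d=ray("scene",np.c_[xs,ys]); cl=Rt.inv().apply(c-o); dl=Rt.inv().apply(d)
    P=(cl+dl*((z-cl[2])/dl[:,2])[:,None])*1000
    P=P[(abs(P[:,0])<66)&(abs(P[:,1])<112)]
    print(z,"x",P[:,0].min(),P[:,0].max(),[(x,P[abs(P[:,0]-x)<4][:,1].min().round(1),P[abs(P[:,0]-x)<4][:,1].max().round(1)) for x in(-52,-43,-34,-25,-14,-8)])
# expected silhouette range of a packed rod: draw with numbers only
for x in(-55.5,-34.5,-13.5):
    w=proj("scene",o+Rt.apply(np.array([[x,-95,24],[x,25,24],[x,25,3]])/1000)); print(x,w.tolist(), [im[int(q[1]),int(q[0])].tolist() for q in w])
# profile of brightness along each rod's top line, tote y = -105..45
for x in(-55.5,-34.5,-13.5):
    yy=np.arange(-109,50,6); w=proj("scene",o+Rt.apply(np.c_[np.full(len(yy),x),yy,np.full(len(yy),24.)]/1000)).round().astype(int)
    print(x,[(int(y),int(im[q[1],q[0]].min())) for y,q in zip(yy,w)])
E
```

```text
0.024 x -62.123729885805886 -7.403824030710271 [(-52, np.float64(-91.3), np.float64(43.8)), (-43, np.float64(-90.8), np.float64(42.8)), (-34, np.float64(-92.2), np.float64(41.6)), (-25, np.float64(-88.9), np.float64(42.8)), (-14, np.float64(-93.0), np.float64(41.0)), (-8, np.float64(-91.7), np.float64(36.2))]
0.0135 x -55.72617736956076 -0.07320681308081722 [(-52, np.float64(-107.0), np.float64(29.1)), (-43, np.float64(-103.0), np.float64(31.7)), (-34, np.float64(-107.2), np.float64(30.7)), (-25, np.float64(-106.6), np.float64(32.3)), (-14, np.float64(-105.3), np.float64(30.4)), (-8, np.float64(-107.4), np.float64(28.8))]
0.003 x -49.328624853315574 7.2574104045486365 [(-52, np.float64(-91.0), np.float64(3.3)), (-43, np.float64(-111.9), np.float64(17.0)), (-34, np.float64(-111.2), np.float64(111.6)), (-25, np.float64(-111.9), np.float64(111.5)), (-14, np.float64(-112.0), np.float64(20.2)), (-8, np.float64(-110.7), np.float64(18.3))]
-55.5 [[267.6006205142598, 277.3033360490045], [225.4576699435836, 286.3755876941132], [219.80888260828723, 293.76305981684226]] [[151, 158, 167], [220, 
[... 655 characters left out ...]
, (23, 229), (29, 186), (35, 171), (41, 149), (47, 142)]
-34.5 [(-109, 128), (-103, 103), (-97, 111), (-91, 210), (-85, 213), (-79, 218), (-73, 215), (-67, 213), (-61, 217), (-55, 214), (-49, 212), (-43, 218), (-37, 215), (-31, 222), (-25, 221), (-19, 225), (-13, 224), (-7, 223), (-1, 226), (5, 226), (11, 230), (17, 229), (23, 230), (29, 196), (35, 169), (41, 151), (47, 144)]
-13.5 [(-109, 136), (-103, 104), (-97, 134), (-91, 198), (-85, 211), (-79, 218), (-73, 215), (-67, 213), (-61, 218), (-55, 214), (-49, 212), (-43, 219), (-37, 217), (-31, 222), (-25, 222), (-19, 222), (-13, 225), (-7, 224), (-1, 223), (5, 228), (11, 227), (17, 231), (23, 229), (29, 207), (35, 167), (41, 151), (47, 141)]
```

All three rods run from tote y ≈ -95 to +25 mm, and they are aligned and packed. I'll hand the job in.

```bash
python3 -c "
from plant import robot
print(robot.job_done())"
```

```text
the job is handed in; nothing more can be done
None
```

I handed the job in at about 35 s with the tote held still in the air, tilted about 21° and 25° with the yellow corner about 110 mm above the bench; in the last scene image all three rods measure flat, aligned and packed in that corner, but no verdict came back.

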